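# Fit a brass pull plate and proof-pull it

### The arm

A 7-joint arm with a two-finger parallel gripper is mounted at the origin on the work surface. World frame = base frame: x ahead of the robot, y to its left, z up, the work surface at z = 0. Lengths are in m, angles in degrees, forces in N, time in s.
With the tool pointing down it reaches from about 0.425 to 0.95 m from the base axis. Payload 16.7 kg.
Tool frame: the origin (TCP) lies between the finger pads; the fingertips stand 25 mm ahead of it and the grasp point (between the pads) lies 6 mm ahead of it; z points along the fingers, y is the direction in which the jaws open and shut (so a half turn about z gives the same grasp; the last joint's range is limited). The gripper opens to 94 mm and grips with 3 to 60 N. Pads are 16 mm wide; open, the fingers measure 119 mm over their backs; the gripper's body (75 mm by 177 mm) begins 78 mm behind the grasp point.
Start: joints at [-73.94, 24.414, 4.234, 92.017, -1.954, 63.644, -3.845], TCP at [0.281, 0.614, 0.23] pointing down, gripper open.
Joint ranges: [-163.25, 163.25], [-28.42, 122.38], [-70.27, 78.77], [12.13, 141.07], [-58.53, 238.53], [9.26, 117.41], [-156.51, 156.51]. Speed limits (degrees/s): [108.29, 108.29, 136.94, 136.94, 172.46, 172.46, 172.46].

### API

Orientations are given as a 3x3 rotation matrix whose columns are the frame's x, y, z axes.
In Python, from rig import env, viewer gives the robot as it stands.
- The arm moves only by the shell command python3 -m creep 'ROWS'. ROWS is JSON, a list of rows, each an object with "offset": the shift along the world's x, y, z in units of 60 mm (1.0 is 60 mm), a list of three; "turn": the turn, a rotation vector about the world's x, y, z in degrees, a list of three; "fingers": the closure in counts, from 0 (fully open) to 255 (shut). In form: [{"offset": [x, y, z], "turn": [ax, ay, az], "fingers": fingers}, ...]. A call has 1 to 12 rows; each row is the pose to reach, as a shift and turn from the pose measured when the call began; what a row does not reach only later rows make up. A row lasts 1/8 s, in which the tool goes at most 62.5 mm and 10.7 degrees, less where a joint would pass 70% of its speed; a pose out of reach is approached as far as the arm can. A call with a gripper value outside its range is refused whole. The fingers move at their own pace and stop on an object; the grip force is fixed at half the most. Time passes only in rows, so rows that repeat a pose let the fingers close. It gives the time, the measured TCP pose, the force and the opening at its end, in the units of the state.
- env.state(): the state, without advancing time (a new reading comes with each control period).
- viewer.read_camera(name): name is "side" or "top" or "wrist"; returns the picture (384x512x3 uint8, blue, green, red); there is no depth.
- viewer.get_calibration(name): a dict with "fovy" (degrees; the focal length in pixels is half the picture's height over the tangent of half this angle, whatever the lens; pixels are square), "cx", "cy" (the principal point, pixels), "position" and "rotation" of the camera in the world; the wrist camera has in their place "hand_eye" (4x4, takes a point from camera to tool coordinates, whose origin is the TCP and whose axes are the flange's). Camera axes: x right, y down, z forward; pixel columns grow to the right and rows downward; lengths in m; the calibration is good to about 2 mm. A picture is of the moment at which its call begins: read the wrist's pose just before it. get_calibration takes no time and is no camera call.
- env.finish_job(): hands the job in, once; it reports no verdict.
The state is a dict: "clock": time; "joint_positions": joint angles; "joint_velocities": joint speeds; "effort": joint torques, N m; "eef_pos": TCP position; "tool_rot": TCP orientation; "contact_force": force on the tool from outside, world axes, zero at the start; "wrist_torque": the same for the moment, N m; "width": finger opening in m.
Only numpy, scipy, OpenCV 4.12 (cv2) and the standard library are available. Lean on these libraries where they do the work, as an engineer would, in place of code of your own. Each camera call takes 0.05 s, during which the arm holds its last target.

### The job

Press the rectangular brass pull plate into the recess of the black drawer front until it is fully home and flush, setting it in by hand rather than dropping it. Then pull it by its handle bar, so that the sprung drawer front slides towards the robot until its black pointer stands at the red marker, and hold it there for about a second. Let the drawer front slide back home and let go, with the plate still flush; leave the round rosette, the jar and the hammer where they are.

Things in the scene. Friction and masses are not known exactly. Their poses are not given: they have to be found in the camera images.
- plate_mid (a point): The loose brass pull plate, lying flat, bar up. Centre, 26 mm above its underside (52 mm high). x across, y along its length, z up. Flange 70 (x) x 120 (y) x 7 mm; on it a step 70 x 108 mm whose top, 18 mm above the underside, ends flush; on that a handle bar 14 (x) x 84 (y) mm, solid from 32 to 52 mm above the underside, on two posts at y = +-35 mm. About 0.28 kg.
- plate_bottom (a point): Centre of the underside of the pull plate, same axes as plate_mid; when seated it lies 18 mm under point recess. The plate fits the recess either way round (half turn). Grasp its bar from above, across the 14 mm.
- recess (a point): Centre of the recess's mouth, level with the top face of the black drawer front (130 x 200 mm, top 50 mm above the table, lying face up on a plywood jig); moves with it. Recess 74 (x) x 124 (y) mm, 18 mm deep: 2 mm free all round; 3 mm bevel at the mouth. x points away from the robot along the slide, y along the recess, z up. Spring catches: see catch_left.
- carriage (a joint): Slide of the drawer front on the jig, in m: 0 is home (the spring holds it there), growing to 0.065 as it is pulled in the -x direction of point recess (towards the robot). Pull about 5 N at home, rising 1.5 N per 10 mm. It springs back when let go.
- pointer (a point): Tip of the black pointer at the left (+y) edge of the drawer front, 120 mm to the left of the recess centre, over a white scale with lines 10 mm apart; it moves with the drawer front. Axes as point recess.
- mark (a point): The red marker beside the white scale on the jig. Its place along the scale differs from run to run, 28 to 48 mm from the pointer's home towards the robot; it does not move with the drawer front. Axes as point recess. The pointer is at the mark when the two have the same x in these axes.
- rosette_mid (a point): Centre of a loose round brass rosette, 104 mm across, 40 mm high with a central knob, a bystander (20 mm above its underside).
- wax_mid (a point): Centre of an amber wax jar, 60 mm across, 75 mm high, a bystander (half-way up).
- hammer_mid (a point): Origin of a hammer with a wooden handle, 220 mm long, lying on the table, a bystander.
- catch_left: One of two like steel spring catches, in the middle of the recess's short end walls (this one at +y), standing about 5 mm into it. A plate just laid in stops on their steep ramps, about 14 mm proud; about 8 to 15 N of steady push downwards takes it past them to the floor, where they snap over its flange.
There are look-alikes about, which are no part of the job. Leave any white look-alike of the part that bears plate_mid alone.

How it is judged (in metres and radians):
On the way, in this order (a step that is already met when the one before it is completed fails the run):
1. the plate is pressed home in the recess, flush (z of plate_bottom in the frame of recess below -0.0155 m and horizontal distance between plate_bottom and recess below 0.0045 m and angle between the z axis of plate_bottom and the z axis of recess, either way round below 0.05 rad), for 0.2 s.
2. with the plate still flush, its drawer front is pulled so that the pointer stands at the marker (within 4 mm) for half a second (x of pointer in the frame of mark between -0.004 and 0.004 m and contact force between the fingers and pull_plate above 0.5 N and z of plate_bottom in the frame of recess below -0.0155 m), for 0.5 s.
At the end, for the whole second after the job is handed in: The pull plate sits in the recess, its face flush (no more than 2.5 mm proud) and within 4.5 mm of central, not tilted more than 3 degrees; the drawer front is back home (within 4 mm) and at rest (all of step 1 and value of joint carriage below 0.004 m and velocity of joint carriage below 0.01 m/s); the robot touches nothing.
It fails at once if the plate is dropped into the recess (distance between plate_bottom and recess below 0.05 m and contact force between the fingers and pull_plate below 0.1 N and linear speed of pull_plate above 0.6 m/s).
It fails at once if the rosette, the jar or the hammer is moved by more than 30 mm (distance of any of rosette_mid, wax_mid, hammer_mid from where it was at the start of the episode above 0.03 m).
It also fails if it takes over 48 s, if anything falls off the work surface, if the arm or the gripper's body presses on something with over 40 N, if the wrist force passes 120 N, or if a joint passes its speed limit or range.

## Working session

There is one attempt and no reset: what is moved stays moved. The work goes in short steps, Python scripts to look and compute and a shell command to move; the robot and the scene stay as the last step left them, time stands still between calls to the robot, and variables do not carry over. Pictures are saved under pics/ and viewed, and the job is handed in when it is done.

```bash
mkdir -p pics; ls; python3 - <<'E'
from rig import env, viewer
import cv2,numpy as np
np.set_printoptions(precision=4,suppress=True)
s=env.state();print(s['clock'],s['eef_pos'],s['tool_rot'],s['width'],s['contact_force'])
for n in ['side','top','wrist']:
    im=viewer.read_camera(n);cv2.imwrite(f'pics/{n}0.png',im)
    print(n,viewer.get_calibration(n))
E
```

```text
pics
0.0 [0.2811 0.6132 0.2298] [[-0.909   0.4167 -0.0005]
 [ 0.4167  0.909  -0.0012]
 [-0.0001 -0.0013 -1.    ]] 0.09394652744853661 [0.0776 0.0844 0.466 ]
side {'fovy': 47.16320141553648, 'cx': 253.08556085734133, 'cy': 193.96282071512042, 'position': array([ 0.177 , -0.9024,  0.945 ]), 'rotation': array([[ 0.9315, -0.2536,  0.2609],
       [-0.3636, -0.6279,  0.6881],
       [-0.0107, -0.7358, -0.6771]])}
top {'fovy': 44.69288328624384, 'cx': 254.89544695768438, 'cy': 192.72658824344762, 'position': array([ 0.4007, -0.0087,  1.8037]), 'rotation': array([[ 0.0059, -0.9972,  0.0745],
       [-1.    , -0.0061, -0.0021],
       [ 0.0025, -0.0745, -0.9972]])}
wrist {'fovy': 59.67515492208786, 'cx': 252.526091163931, 'cy': 188.7775696221356, 'hand_eye': array([[ 0.0005, -0.9715, -0.2372,  0.069 ],
       [ 1.    ,  0.0004,  0.0008, -0.    ],
       [-0.0007, -0.2372,  0.9715, -0.1552],
       [ 0.    ,  0.    ,  0.    ,  1.    ]])}
```

View pics/top0.png

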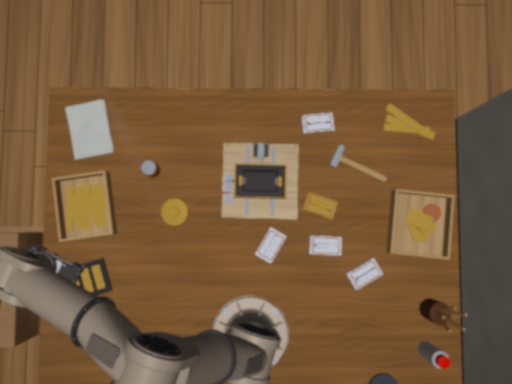

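View pics/side0.png

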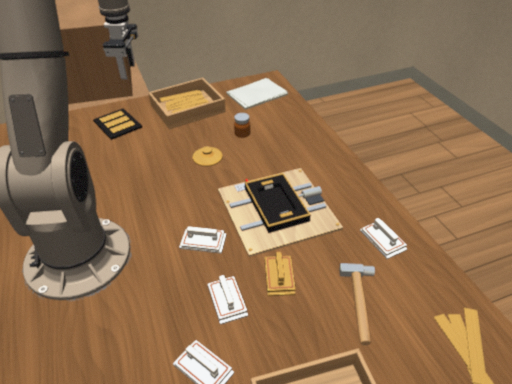

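View pics/wrist0.png

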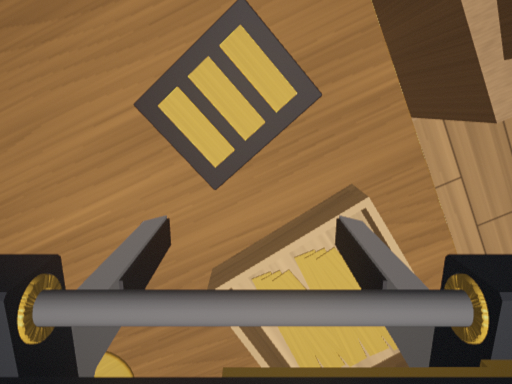

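Candidates for the plate (top image): the brass one at (320,206); white look-alikes at (318,122), (271,245), (325,245) and (365,273); brass pieces in the tray at (420,222); brass strips at (410,122) and (85,205); round rosette at (174,212). By the description I choose the brass rectangle with a bar at (320,206), and check it in close crops.

```bash
python3 - <<'E'
import cv2,numpy as np
a=cv2.imread('pics/top0.png')[130:230,210:350];cv2.imwrite('pics/c1.png',cv2.resize(a,None,fx=5.7,fy=5.7,interpolation=cv2.INTER_CUBIC))
a=cv2.imread('pics/side0.png')[160:300,210:350];cv2.imwrite('pics/c2.png',cv2.resize(a,None,fx=4.2,fy=4.2,interpolation=cv2.INTER_CUBIC))
E
```

```text
(no output)
```

View pics/c1.png

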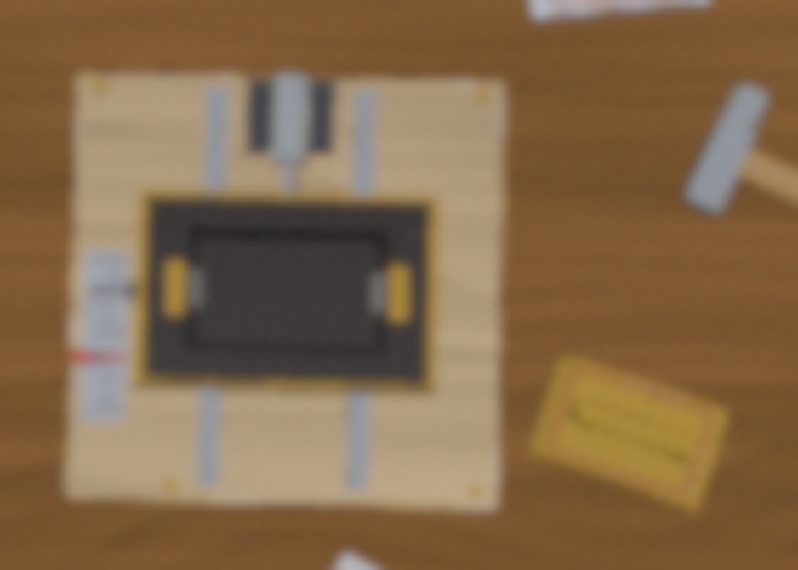

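View pics/c2.png

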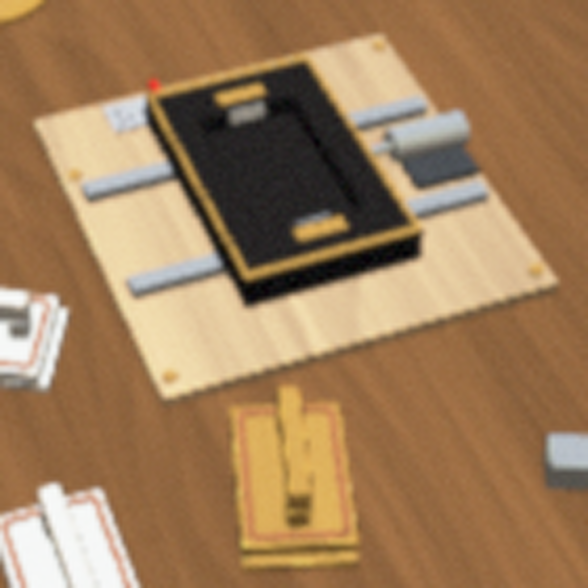

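The crops show the brass plate with a bar (c1 centre about (630,432); long axis upper-left to lower-right), the recess centred about (288,291) in c1, and the red mark at about (95,357). Rough positions next.

```bash
cat > h.py <<'E'
from rig import env, viewer
import cv2,numpy as np
np.set_printoptions(precision=4,suppress=True)
def cam(n,st=None):
    c=viewer.get_calibration(n)
    f=192/np.tan(np.radians(c['fovy']/2));K=np.array([[f,0,c['cx']],[0,f,c['cy']],[0,0,1]])
    if n=='wrist':
        st=st or env.state()
        T=np.eye(4);T[:3,:3]=st['tool_rot'];T[:3,3]=st['eef_pos'];M=T@c['hand_eye'];return K,M[:3,:3],M[:3,3]
    return K,np.array(c['rotation']),np.array(c['position'])
def p2w(C,uv,z):
    K,R,p=C;uv=np.atleast_2d(uv).astype(float)
    d=(R@np.linalg.inv(K)@np.c_[uv,np.ones(len(uv))].T).T
    return p+d*((z-p[2])/d[:,2])[:,None]
def w2p(C,X):
    K,R,p=C;q=(K@R.T@(np.atleast_2d(X)-p).T).T
    return q[:,:2]/q[:,2:]
E
python3 - <<'E'
from h import *
C=cam('top')
f=lambda L:np.array(L)/5.7+[210,130]-0.4
P=p2w(C,f([(565,355),(730,405),(697,510),(530,455)]),0.009);print(P,P.mean(0));d=P[0]+P[3]-P[1]-P[2];print(np.degrees(np.arctan2(d[1],d[0])))
P=p2w(C,f([(190,230),(385,230),(385,352),(190,352)]),0.05);print(P,P.mean(0))
P=p2w(C,f([(145,198),(435,202),(430,390),(138,383)]),0.05);print(P,P.mean(0));d=P[0]+P[3]-P[1]-P[2];print(np.degrees(np.arctan2(d[1],d[0])))
C=cam('side');f=lambda L:np.array(L)/4.2+[210,160]-0.4
P=p2w(C,f([(230,405),(342,402),(358,552),(242,555)]),0.009);print(P,P.mean(0))
print(p2w(cam('top'),[(174,212),(150,168),(337,156),(385,180)],0.03))
E
```

```text
[[ 0.5394 -0.22    0.009 ]
 [ 0.5062 -0.3314  0.009 ]
 [ 0.4352 -0.3086  0.009 ]
 [ 0.4716 -0.1962  0.009 ]] [ 0.4881 -0.264   0.009 ]
72.73505292329467
[[ 0.6178  0.0333  0.05  ]
 [ 0.6186 -0.096   0.05  ]
 [ 0.5375 -0.0962  0.05  ]
 [ 0.5367  0.0327  0.05  ]] [ 0.5776 -0.0315  0.05  ]
[[ 0.639   0.0633  0.05  ]
 [ 0.6375 -0.1291  0.05  ]
 [ 0.5125 -0.1259  0.05  ]
 [ 0.516   0.0668  0.05  ]] [ 0.5762 -0.0312  0.05  ]
89.26666620621317
[[ 0.4753 -0.1953  0.009 ]
 [ 0.5437 -0.22    0.009 ]
 [ 0.5037 -0.3288  0.009 ]
 [ 0.4379 -0.3049  0.009 ]] [ 0.4901 -0.2622  0.009 ]
[[ 0.4581  0.2941  0.03  ]
 [ 0.6256  0.3889  0.03  ]
 [ 0.6763 -0.3263  0.03  ]
 [ 0.585  -0.509   0.03  ]]
```

```bash
python3 -m creep '[{"offset":[1.4,-1.4,0],"turn":[0,0,-10],"fingers":0},{"offset":[2.7,-2.8,0],"turn":[0,0,-20],"fingers":0},{"offset":[2.7,-2.8,0],"turn":[0,0,-30],"fingers":0},{"offset":[2.7,-2.8,0],"turn":[0,0,-40],"fingers":0},{"offset":[4.7,-6.8,0],"turn":[0,0,-50],"fingers":0},{"offset":[4.7,-6.8,0],"turn":[0,0,-60],"fingers":0},{"offset":[4.7,-6.8,0],"turn":[0,0,-70],"fingers":0},{"offset":[4.7,-6.8,0],"turn":[0,0,-80],"fingers":0},{"offset":[4.9,-11,0],"turn":[0,0,-83],"fingers":0},{"offset":[4.9,-11,0],"turn":[0,0,-83],"fingers":0},{"offset":[4.9,-11,0],"turn":[0,0,-83],"fingers":0},{"offset":[4.9,-11,0],"turn":[0,0,-83],"fingers":0}]'
```

```text
clock: 1.65
eef_pos: [0.5735, -0.0294, 0.23]
tool_rot: [[0.303, 0.953, -0.001], [0.953, -0.303, 0.001], [0.0, -0.001, -1.0]]
contact_force: [0.9, -0.4, 0.6]
width: 0.094
```

```bash
python3 - <<'E'
from h import *
s=env.state();im=viewer.read_camera('wrist');cv2.imwrite('pics/w1.png',im);np.save('w1.npy',np.c_[s['tool_rot'],s['eef_pos']]);print(s['eef_pos'],s['joint_velocities'])
E
python3 -m creep '[{"offset":[0,-1,0],"turn":[0,0,0],"fingers":0},{"offset":[-0.7,-2,0],"turn":[0,0,0],"fingers":0},{"offset":[-1.1,-3,0],"turn":[0,0,0],"fingers":0},{"offset":[-1.4,-3.9,0],"turn":[0,0,0],"fingers":0},{"offset":[-1.4,-3.9,0],"turn":[0,0,0],"fingers":0},{"offset":[-1.4,-3.9,0],"turn":[0,0,0],"fingers":0}]'
python3 - <<'E'
from h import *
s=env.state();im=viewer.read_camera('wrist');cv2.imwrite('pics/w2.png',im);np.save('w2.npy',np.c_[s['tool_rot'],s['eef_pos']]);print(s['eef_pos'],s['joint_velocities'])
E
```

```text
[ 0.5735 -0.0294  0.23  ] [43.4801  5.7935 10.3004 -4.4913 -6.1943  1.4382 55.6815]
clock: 2.45
eef_pos: [0.4889, -0.273, 0.2305]
tool_rot: [[0.312, 0.95, -0.0], [0.95, -0.312, -0.002], [-0.002, 0.001, -1.0]]
contact_force: [-0.4, 0.8, 0.0]
width: 0.094
[ 0.4889 -0.273   0.2305] [-2.1345 -0.013  -1.587  -0.0776 -0.158   0.0953 -0.9472]
```

View pics/w1.png

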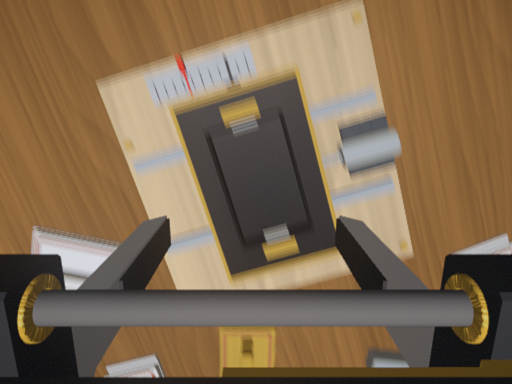

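View pics/w2.png

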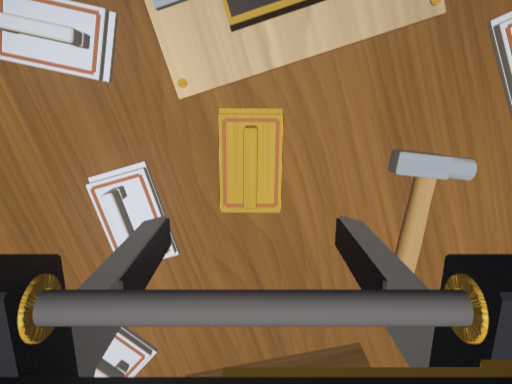

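w2 shows the brass plate with its bar, centre about (251,161), nearly aligned with the view; w1 (moving, blurred) shows the recess centre about (258,178) and the red mark at (183,70). Zooming for corners.

```bash
python3 - <<'E'
from h import *
a=cv2.imread('pics/w2.png')[100:220,200:300];cv2.imwrite('pics/w2c.png',cv2.resize(a,None,fx=5,fy=5,interpolation=cv2.INTER_CUBIC))
E
```

```text
(no output)
```

View pics/w2c.png

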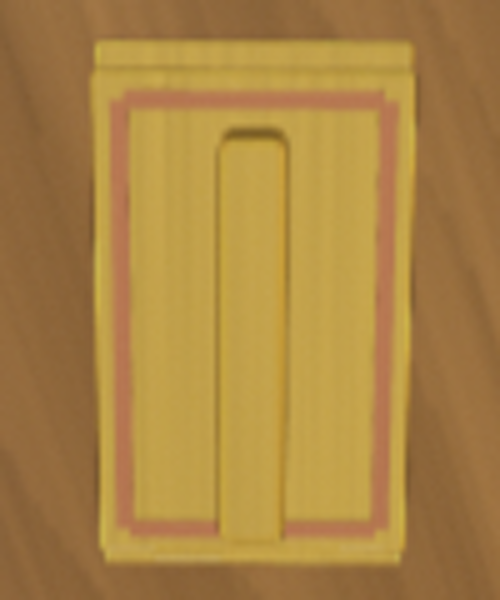

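```bash
python3 - <<'E'
from h import *
M=np.load('w2.npy');C=cam('wrist',dict(tool_rot=M[:,:3],eef_pos=M[:,3]))
f=lambda L:np.array(L)/5.+[200,100]-0.4
def rep(L,z):
    P=p2w(C,f(L),z);d=P[0]+P[1]-P[2]-P[3];n=np.linalg.norm
    print(P.mean(0),np.degrees(np.arctan2(d[1],d[0])),n(P[0]-P[1]),n(P[2]-P[3]),n(P[0]-P[3]))
rep([(93,68),(413,68),(402,553),(102,553)],.018)
rep([(219,137),(288,137),(284,540),(219,540)],.052)
Y=M[:,1];print('tool y',np.degrees(np.arctan2(Y[1],Y[0])),np.degrees(np.arctan2(M[1,0],M[0,0])))
# recess from w1 rough
E
```

```text
[ 0.4883 -0.2649  0.018 ] 71.64850221705267 0.06855132175998384 0.06894225821027897 0.10874881905981133
[ 0.4887 -0.2645  0.052 ] 71.48507441520594 0.013544500578282883 0.013529118318802703 0.08263720743442007
tool y -18.165527492274972 71.83438740346557
```

```bash
python3 -m creep '[{"offset":[0,0.14,-1],"turn":[0,0,-0.3],"fingers":0},{"offset":[0,0.14,-2],"turn":[0,0,-0.3],"fingers":0},{"offset":[0,0.14,-2.7],"turn":[0,0,-0.3],"fingers":0},{"offset":[0,0.14,-3.03],"turn":[0,0,-0.3],"fingers":0},{"offset":[0,0.14,-3.03],"turn":[0,0,-0.3],"fingers":0},{"offset":[0,0.14,-3.03],"turn":[0,0,-0.3],"fingers":120},{"offset":[0,0.14,-3.03],"turn":[0,0,-0.3],"fingers":255},{"offset":[0,0.14,-3.03],"turn":[0,0,-0.3],"fingers":255},{"offset":[0,0.14,-3.03],"turn":[0,0,-0.3],"fingers":255},{"offset":[0,0.14,-3.03],"turn":[0,0,-0.3],"fingers":255}]'
```

```text
clock: 3.75
eef_pos: [0.4896, -0.2633, 0.0487]
tool_rot: [[0.315, 0.949, 0.0], [0.949, -0.315, -0.002], [-0.002, 0.001, -1.0]]
contact_force: [-0.0, 0.3, 1.0]
width: 0.0471
```

```bash
python3 -m creep '[{"offset":[0,0,0],"turn":[0,0,0],"fingers":255},{"offset":[0,0,0],"turn":[0,0,0],"fingers":255},{"offset":[0,0,0],"turn":[0,0,0],"fingers":255},{"offset":[0,0,0],"turn":[0,0,0],"fingers":255},{"offset":[0,0,0],"turn":[0,0,0],"fingers":255},{"offset":[0,0,0],"turn":[0,0,0],"fingers":255}]'
```

```text
clock: 4.5
eef_pos: [0.4896, -0.2633, 0.0486]
tool_rot: [[0.315, 0.949, -0.0], [0.949, -0.315, -0.002], [-0.002, 0.001, -1.0]]
contact_force: [0.0, 0.9, -1.0]
width: 0.0136
```

```bash
python3 -m creep '[{"offset":[0,0,0.3],"turn":[0,0,0],"fingers":255},{"offset":[0,0,1],"turn":[0,0,0],"fingers":255},{"offset":[0,0,2],"turn":[0,0,0],"fingers":255},{"offset":[0.5,0.7,2.8],"turn":[0,0,6],"fingers":255},{"offset":[1,1.3,3],"turn":[0,0,12],"fingers":255},{"offset":[1.46,1.9,3],"turn":[0,0,18.4],"fingers":255},{"offset":[1.46,1.9,3],"turn":[0,0,18.4],"fingers":255},{"offset":[1.46,1.9,3],"turn":[0,0,18.4],"fingers":255},{"offset":[1.46,1.9,3],"turn":[0,0,18.4],"fingers":255}]'
python3 - <<'E'
from h import *
s=env.state();im=viewer.read_camera('wrist');cv2.imwrite('pics/w3.png',im);np.save('w3.npy',np.c_[s['tool_rot'],s['eef_pos']]);print(s['eef_pos'],s['joint_velocities'],s['contact_force'])
E
```

```text
clock: 5.62
eef_pos: [0.5764, -0.1505, 0.229]
tool_rot: [[0.002, 1.0, 0.001], [1.0, -0.002, -0.002], [-0.002, 0.001, -1.0]]
contact_force: [-0.2, 0.3, -4.4]
width: 0.0139
[ 0.5764 -0.1505  0.229 ] [ 0.2227  0.0905 -0.4223 -0.0874 -0.1853 -0.0872  0.0602] [-0.1534  0.3294 -4.3649]
```

View pics/w3.png

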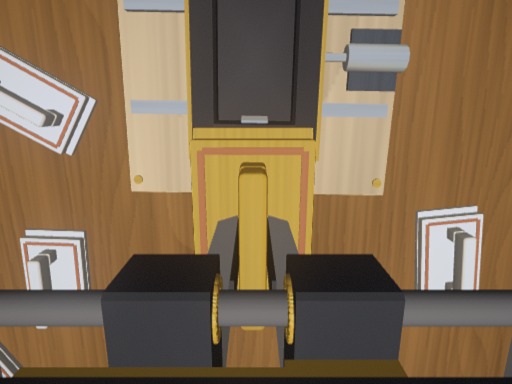

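w3: plate held, bar between the pads; the recess is only partly in view (its near end at row ~122), so I back off 80 mm for the whole mouth.

```bash
python3 -m creep '[{"offset":[0,-0.7,0.2],"turn":[0,0,0],"fingers":255},{"offset":[0,-1.3,0.4],"turn":[0,0,0],"fingers":255},{"offset":[0,-1.3,0.4],"turn":[0,0,0],"fingers":255},{"offset":[0,-1.3,0.4],"turn":[0,0,0],"fingers":255}]'
python3 - <<'E'
from h import *
s=env.state();im=viewer.read_camera('wrist');cv2.imwrite('pics/w4.png',im);np.save('w4.npy',np.c_[s['tool_rot'],s['eef_pos']]);print(s['eef_pos'],s['joint_velocities'],s['contact_force'])
a=im[0:150,90:290];cv2.imwrite('pics/w4c.png',cv2.resize(im[0:150,160:360],None,fx=4,fy=4,interpolation=cv2.INTER_CUBIC))
a=cv2.imread('pics/w3.png')[110:190,180:330];cv2.imwrite('pics/w3c.png',cv2.resize(a,None,fx=5,fy=5,interpolation=cv2.INTER_CUBIC))
E
```

```text
clock: 6.18
eef_pos: [0.5761, -0.2285, 0.2527]
tool_rot: [[0.002, 1.0, 0.0], [1.0, -0.002, -0.002], [-0.002, 0.0, -1.0]]
contact_force: [0.2, 0.1, -3.5]
width: 0.014
[ 0.5761 -0.2285  0.2527] [-1.0873  0.1461 -0.7248  0.269  -0.0642 -0.0033 -0.0039] [ 0.155   0.1073 -3.5126]
```

View pics/w4c.png

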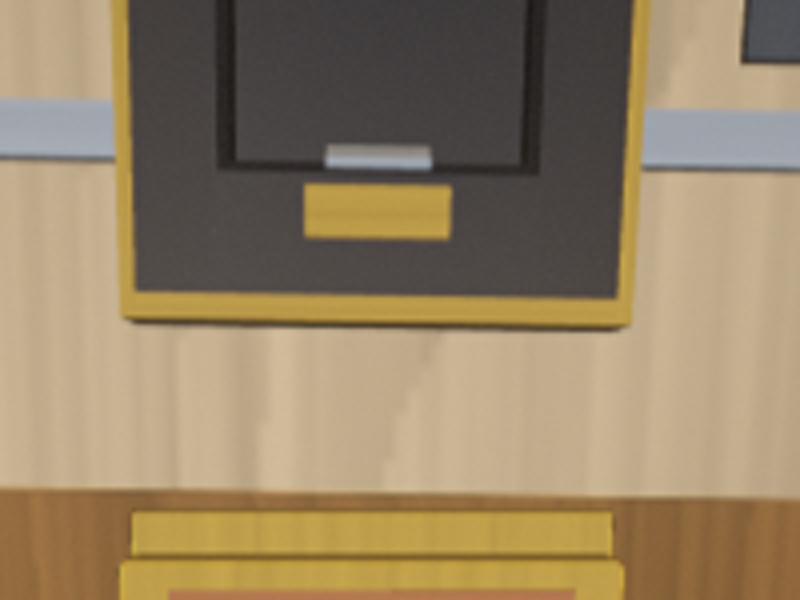

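View pics/w3c.png

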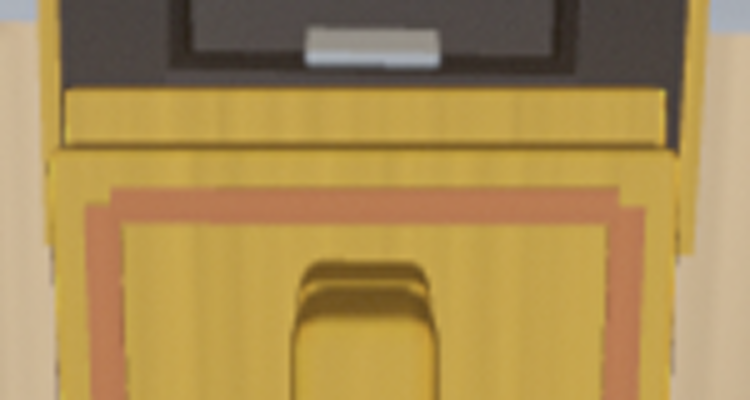

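View pics/w4.png

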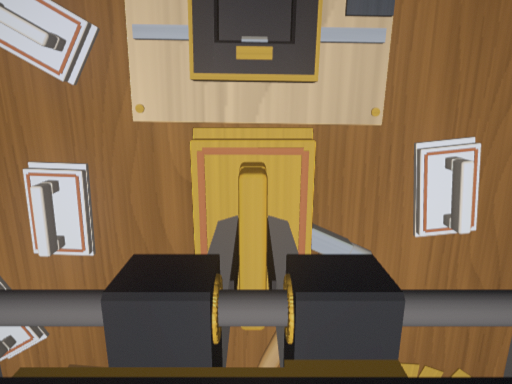

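```bash
python3 - <<'E'
from h import *
def C(n):
    M=np.load(n);return cam('wrist',dict(tool_rot=M[:,:3],eef_pos=M[:,3]))
C4=C('w4.npy');f4=lambda L:np.array(L)/4.+[160,0]-0.4
P=p2w(C4,f4([(122,318),(630,326)]),.05);print('front edge',P,P.mean(0),np.linalg.norm(P[0]-P[1]))
P=p2w(C4,f4([(136,291),(616,297)]),.05);print('trim inner',P,P.mean(0))
P=p2w(C4,f4([(218,172),(541,175)]),.05);print('mouth',P,P.mean(0))
P=p2w(C4,f4([(218,2),(541,2)]),.05);print('mouth far',P,P.mean(0))
P=p2w(C4,f4([(304,184),(451,184),(451,240),(304,240)]),.053);print('brass tab',P.mean(0))
# side camera corners of front (c2)
Cs=cam('side');f=lambda L:np.array(L)/4.2+[210,160]-0.4
P=p2w(Cs,f([(151,101),(305,62),(421,232),(245,278)]),.05);print('side',P,P.mean(0))
C3=C('w3.npy');M=np.load('w3.npy');z=M[2,3]
f3=lambda L:np.array(L)/5.+[180,110]-0.4
P=p2w(C3,f3([(50,150),(680,150)]),z-.0486+.018);print('step',P,P.mean(0),'->centre',P.mean(0)-[0,.054,0])
P=p2w(C3,f3([(66,88),(666,88)]),z-.0486+.007);print('flange',P,P.mean(0),'->centre',P.mean(0)-[0,.060,0])
print(M[:,3])
E
```

```text
front edge [[ 0.5123 -0.1322  0.05  ]
 [ 0.6417 -0.1344  0.05  ]] [ 0.577  -0.1333  0.05  ] 0.129458877663584
trim inner [[ 0.5162 -0.1257  0.05  ]
 [ 0.6379 -0.1274  0.05  ]] [ 0.577  -0.1265  0.05  ]
mouth [[ 0.5378 -0.0977  0.05  ]
 [ 0.618  -0.0985  0.05  ]] [ 0.5779 -0.0981  0.05  ]
mouth far [[ 0.5389 -0.0595  0.05  ]
 [ 0.6169 -0.0596  0.05  ]] [ 0.5779 -0.0595  0.05  ]
brass tab [ 0.5774 -0.1075  0.053 ]
side [[ 0.5173  0.0596  0.05  ]
 [ 0.6402  0.0578  0.05  ]
 [ 0.64   -0.1354  0.05  ]
 [ 0.5126 -0.1302  0.05  ]] [ 0.5775 -0.037   0.05  ]
step [[ 0.5415 -0.0991  0.1984]
 [ 0.611  -0.0991  0.1984]] [ 0.5762 -0.0991  0.1984] ->centre [ 0.5762 -0.1531  0.1984]
flange [[ 0.5416 -0.093   0.1874]
 [ 0.6111 -0.0931  0.1874]] [ 0.5764 -0.093   0.1874] ->centre [ 0.5764 -0.153   0.1874]
[ 0.5764 -0.1505  0.229 ]
```

```bash
python3 -m creep '[{"offset":[0.04,0.9,0],"turn":[0,0,-0.7],"fingers":255},{"offset":[0.04,1.8,-0.3],"turn":[0,0,-0.7],"fingers":255},{"offset":[0.04,2.6,-1],"turn":[0,0,-0.7],"fingers":255},{"offset":[0.04,3.1,-1.7],"turn":[0,0,-0.7],"fingers":255},{"offset":[0.04,3.3,-2.1],"turn":[0,0,-0.7],"fingers":255},{"offset":[0.04,3.3,-2.15],"turn":[0,0,-0.7],"fingers":255},{"offset":[0.04,3.3,-2.15],"turn":[0,0,-0.7],"fingers":255},{"offset":[0.04,3.3,-2.15],"turn":[0,0,-0.7],"fingers":255}]'
python3 - <<'E'
from h import *
s=env.state();im=viewer.read_camera('wrist');cv2.imwrite('pics/w5.png',im);np.save('w5.npy',np.c_[s['tool_rot'],s['eef_pos']]);print(s['eef_pos'],s['tool_rot'],s['contact_force'])
cv2.imwrite('pics/w5c.png',cv2.resize(im[0:190,130:370],None,fx=3.3,fy=3,interpolation=cv2.INTER_CUBIC))
im=viewer.read_camera('side');cv2.imwrite('pics/s5.png',im);cv2.imwrite('pics/s5c.png',cv2.resize(im[140:260,200:350],None,fx=5,fy=5,interpolation=cv2.INTER_CUBIC))
E
```

```text
clock: 7.22
eef_pos: [0.5793, -0.0306, 0.1248]
tool_rot: [[0.015, 1.0, 0.002], [1.0, -0.015, -0.001], [-0.001, 0.002, -1.0]]
contact_force: [-0.9, -0.1, -3.3]
width: 0.0143
[ 0.5793 -0.0306  0.1248] [[ 0.0147  0.9999  0.0017]
 [ 0.9999 -0.0146 -0.0014]
 [-0.0014  0.0017 -1.    ]] [-0.9047 -0.0587 -3.2628]
```

View pics/w5c.png

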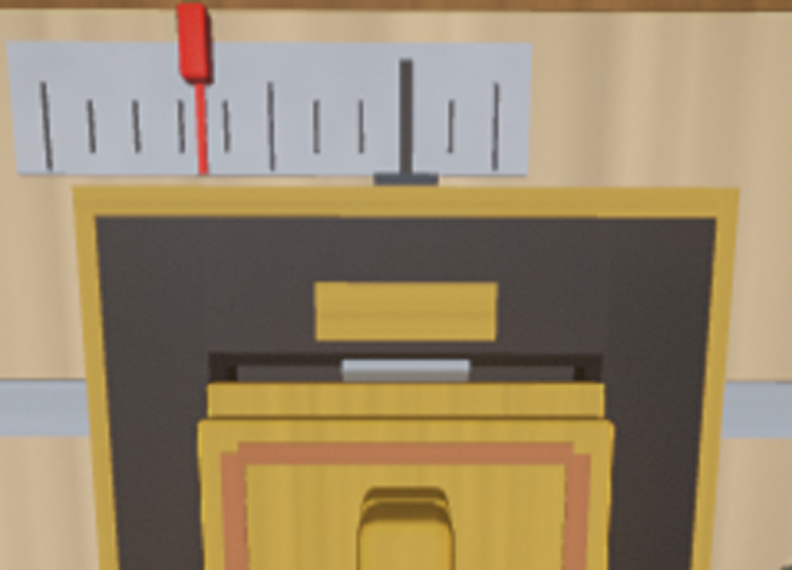

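View pics/s5c.png

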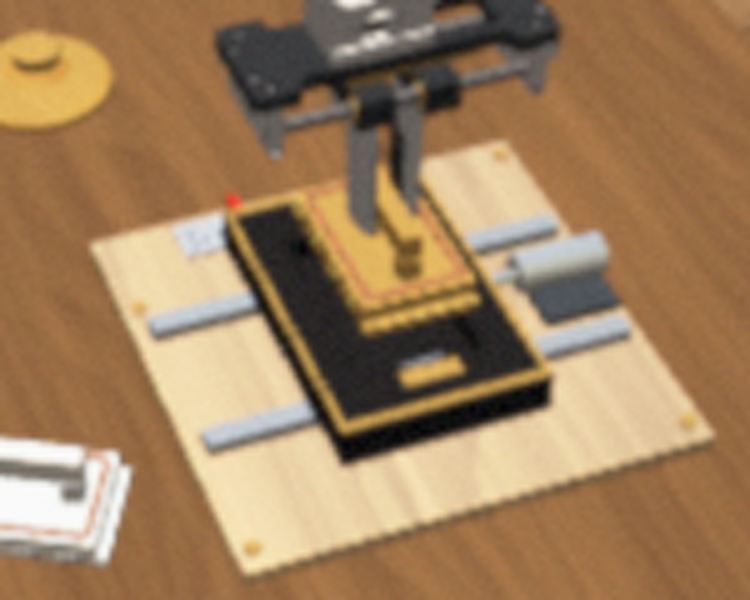

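Hovering over the recess: in w5c, the mouth's far edge is at v≈353 from u=208 to 603, the flange's far end at v=383; pointer u≈405, red line u≈202 at the scale, about 45 mm by the 10 mm lines.

```bash
python3 - <<'E'
from h import *
M=np.load('w5.npy');C=cam('wrist',dict(tool_rot=M[:,:3],eef_pos=M[:,3]));z=M[2,3]-.0486
f=lambda L:np.array(L)/[3.3,3]+[130,0]-0.35
def rep(n,L,z,d):
    P=p2w(C,f(L),z);m=P.mean(0);e=P[1]-P[0];e/=np.linalg.norm(e);yv=np.array([-e[1],e[0],0]);print(n,m,'yaw',np.degrees(np.arctan2(e[1],e[0])),'w',np.linalg.norm(P[1]-P[0]),'c',m-d*yv)
rep('front',[(73,187),(740,189)],.05,.1)
rep('mouth',[(208,353),(603,354)],.05,.065)
rep('floor?',[(237,365),(573,365)],.047,.062)
rep('tab',[(316,282),(497,283)],.05,0)
rep('step',[(199,422),(613,423)],z+.018,.054)
rep('flange',[(208,383),(603,384)],z+.007,.060)
P=p2w(C,f([(405,60),(405,172),(201,110),(203,170),(182,125),(228,125)]),.02);print(P)
E
```

```text
front [0.5807 0.0663 0.05  ] yaw -0.9809189521212146 w 0.13078771814959608 c [ 0.579  -0.0337  0.05  ]
mouth [0.58   0.0313 0.05  ] yaw -0.9664393843777275 w 0.08043386561985903 c [ 0.5789 -0.0337  0.05  ]
floor? [0.5798 0.0287 0.047 ] yaw -0.8108461571331946 w 0.06949817333647933 c [ 0.579  -0.0333  0.047 ]
tab [0.5804 0.0466 0.05  ] yaw -1.1422312487898705 w 0.036258914227535716 c [0.5804 0.0466 0.05  ]
step [0.5799 0.0203 0.0942] yaw -0.9649851067644921 w 0.06921372813843028 c [ 0.579  -0.0337  0.0942]
flange [0.5799 0.0267 0.0832] yaw -0.9689502243783374 w 0.0693100525281645 c [ 0.5789 -0.0333  0.0832]
[[0.5808 0.0985 0.02  ]
 [0.5805 0.0735 0.02  ]
 [0.5362 0.0881 0.02  ]
 [0.5359 0.0746 0.02  ]
 [0.5319 0.0848 0.02  ]
 [0.542  0.0847 0.02  ]]
```

```bash
python3 -m creep '[{"offset":[-0.005,0,-0.2],"turn":[0,0,0],"fingers":255},{"offset":[-0.005,0,-0.35],"turn":[0,0,0],"fingers":255},{"offset":[-0.005,0,-0.45],"turn":[0,0,0],"fingers":255},{"offset":[-0.005,0,-0.5],"turn":[0,0,0],"fingers":255},{"offset":[-0.005,0,-0.5],"turn":[0,0,0],"fingers":255}]'
```

```text
clock: 7.95
eef_pos: [0.5788, -0.0307, 0.0943]
tool_rot: [[0.015, 1.0, 0.001], [1.0, -0.015, -0.002], [-0.002, 0.001, -1.0]]
contact_force: [-0.1, -2.5, -3.1]
width: 0.0135
```

```bash
python3 -m creep '[{"offset":[0,0,-0.06],"turn":[0,0,0],"fingers":255},{"offset":[0,0,-0.12],"turn":[0,0,0],"fingers":255},{"offset":[0,0,-0.18],"turn":[0,0,0],"fingers":255},{"offset":[0,0,-0.24],"turn":[0,0,0],"fingers":255},{"offset":[0,0,-0.24],"turn":[0,0,0],"fingers":255}]'
```

```text
clock: 8.57
eef_pos: [0.5791, -0.0307, 0.0802]
tool_rot: [[0.015, 1.0, 0.002], [1.0, -0.015, -0.001], [-0.001, 0.002, -1.0]]
contact_force: [-1.0, -1.0, 7.9]
width: 0.0137
```

```bash
python3 -m creep '[{"offset":[0,0,-0.04],"turn":[0,0,0],"fingers":255},{"offset":[0,0,-0.05],"turn":[0,0,0],"fingers":255},{"offset":[0,0,-0.05],"turn":[0,0,0],"fingers":255}]'
python3 - <<'E'
from h import *
s=env.state();im=viewer.read_camera('wrist');cv2.imwrite('pics/w6.png',im);np.save('w6.npy',np.c_[s['tool_rot'],s['eef_pos']])
im=viewer.read_camera('side');cv2.imwrite('pics/s6.png',im);cv2.imwrite('pics/s6c.png',cv2.resize(im[140:260,200:350],None,fx=5,fy=5,interpolation=cv2.INTER_CUBIC))
E
```

```text
clock: 8.95
eef_pos: [0.5792, -0.0307, 0.0791]
tool_rot: [[0.015, 1.0, 0.002], [1.0, -0.015, 0.0], [0.0, 0.002, -1.0]]
contact_force: [-14.6, 0.9, 45.3]
width: 0.0137
```

View pics/w6.png

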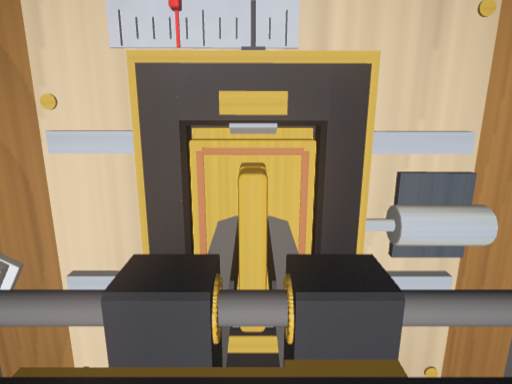

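View pics/s6c.png

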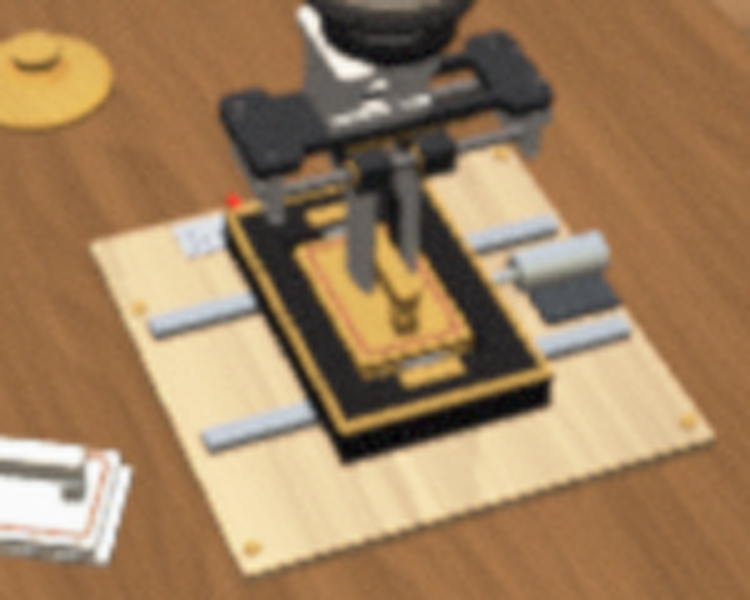

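Flush and bottomed (TCP 0.079 vs 0.0806 expected, 45 N; in w6 the catch at (253,128) lies over the flange). Now a slow pull; the plate may take up to 2 mm of play first.

```bash
python3 -m creep '[{"offset":[0,0,0.01],"turn":[0,0,0],"fingers":255},{"offset":[-0.1,0.002,0.015],"turn":[0,0,0],"fingers":255},{"offset":[-0.2,0.003,0.015],"turn":[0,0,0],"fingers":255},{"offset":[-0.3,0.005,0.015],"turn":[0,0,0],"fingers":255},{"offset":[-0.4,0.007,0.015],"turn":[0,0,0],"fingers":255},{"offset":[-0.5,0.008,0.015],"turn":[0,0,0],"fingers":255},{"offset":[-0.6,0.01,0.015],"turn":[0,0,0],"fingers":255},{"offset":[-0.7,0.012,0.015],"turn":[0,0,0],"fingers":255},{"offset":[-0.77,0.013,0.015],"turn":[0,0,0],"fingers":255},{"offset":[-0.77,0.013,0.015],"turn":[0,0,0],"fingers":255}]'
python3 - <<'E'
from h import *
s=env.state();im=viewer.read_camera('wrist');cv2.imwrite('pics/w7.png',im);print(s['eef_pos'],s['contact_force']);np.save('w7.npy',np.c_[s['tool_rot'],s['eef_pos']])
cv2.imwrite('pics/w7c.png',cv2.resize(im[0:150,150:350],None,fx=4,fy=4,interpolation=cv2.INTER_CUBIC))
im=viewer.read_camera('top');cv2.imwrite('pics/t7.png',im);cv2.imwrite('pics/t7c.png',cv2.resize(im[130:230,210:310],None,fx=6,fy=6,interpolation=cv2.INTER_CUBIC))
E
```

```text
clock: 10.3
eef_pos: [0.5338, -0.03, 0.0796]
tool_rot: [[0.015, 1.0, 0.004], [1.0, -0.015, -0.001], [-0.001, 0.004, -1.0]]
contact_force: [11.1, 0.3, -17.5]
width: 0.014
[ 0.5338 -0.03    0.0796] [ 11.0774   0.2679 -17.4751]
```

View pics/w7c.png

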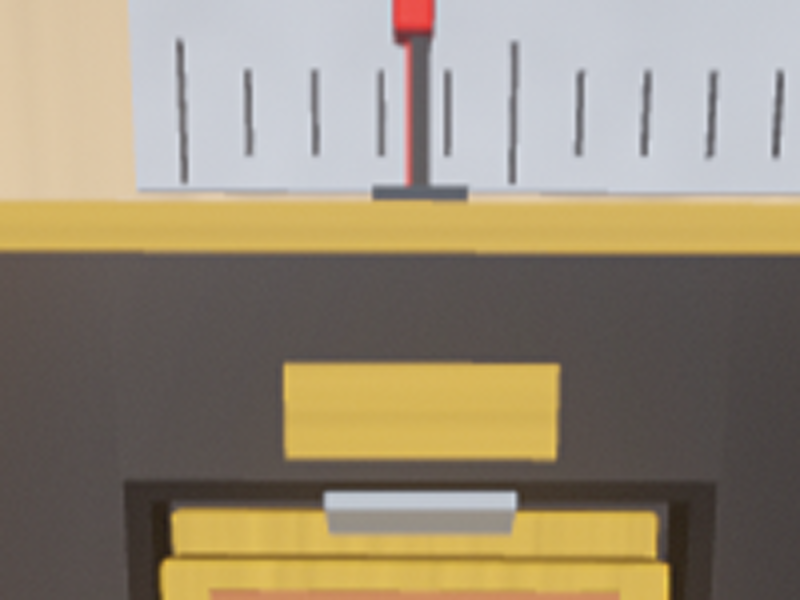

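View pics/t7c.png

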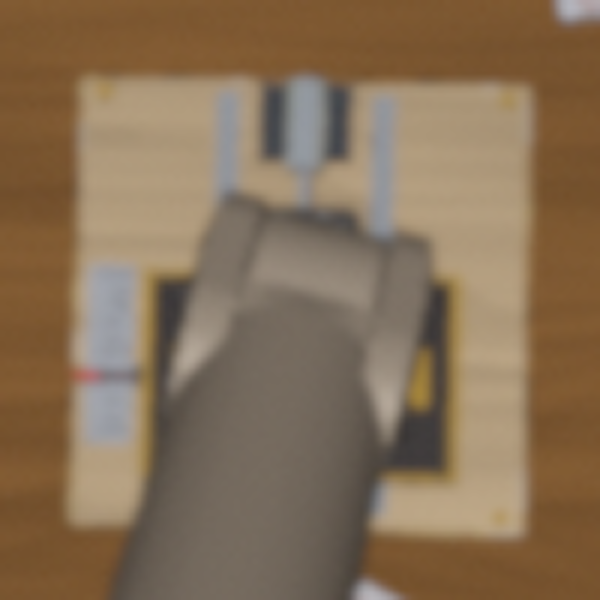

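Pointer (u≈420) stands about 1 mm short of the red line (u≈411; 66 px per 10 mm). Nudge 1 mm, ease the upward load, and hold.

```bash
python3 -m creep '[{"offset":[-0.03,0,-0.005],"turn":[0,0,0],"fingers":255},{"offset":[-0.03,0,-0.005],"turn":[0,0,0],"fingers":255},{"offset":[-0.03,0,-0.005],"turn":[0,0,0],"fingers":255},{"offset":[-0.03,0,-0.005],"turn":[0,0,0],"fingers":255},{"offset":[-0.03,0,-0.005],"turn":[0,0,0],"fingers":255},{"offset":[-0.03,0,-0.005],"turn":[0,0,0],"fingers":255},{"offset":[-0.03,0,-0.005],"turn":[0,0,0],"fingers":255},{"offset":[-0.03,0,-0.005],"turn":[0,0,0],"fingers":255},{"offset":[-0.03,0,-0.005],"turn":[0,0,0],"fingers":255},{"offset":[-0.03,0,-0.005],"turn":[0,0,0],"fingers":255}]'
python3 - <<'E'
from h import *
s=env.state();im=viewer.read_camera('wrist');cv2.imwrite('pics/w8.png',im);print(s['eef_pos'],s['contact_force'])
cv2.imwrite('pics/w8c.png',cv2.resize(im[0:150,150:350],None,fx=4,fy=4,interpolation=cv2.INTER_CUBIC))
E
```

```text
clock: 11.65
eef_pos: [0.5341, -0.03, 0.0795]
tool_rot: [[0.015, 1.0, 0.008], [1.0, -0.015, -0.001], [-0.001, 0.008, -1.0]]
contact_force: [10.9, -1.4, -7.0]
width: 0.0138
[ 0.5341 -0.03    0.0795] [10.8624 -1.4142 -7.0134]
```

View pics/w8c.png

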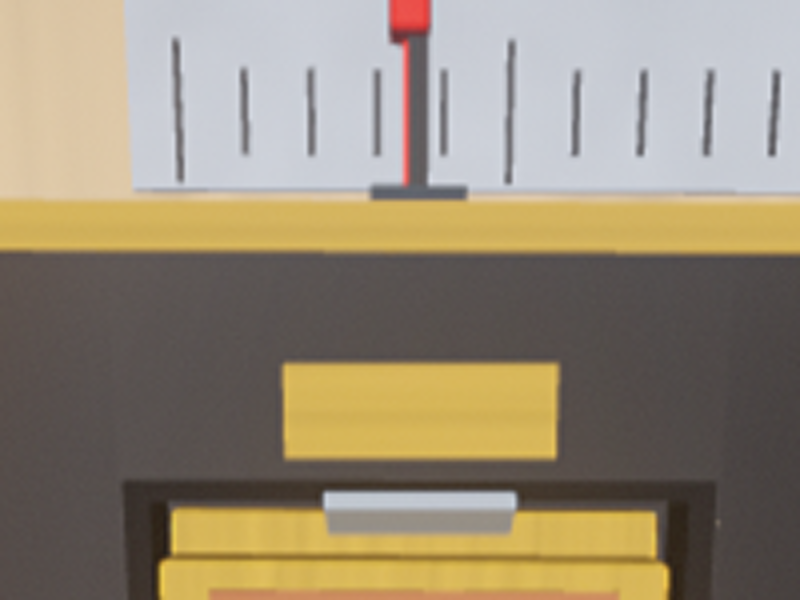

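Pointer held within about 1.3 mm of the red line for over 1 s. Now let it slide back slowly.

```bash
python3 -m creep '[{"offset":[0.1,-0.001,-0.005],"turn":[0,0.2,0],"fingers":255},{"offset":[0.2,-0.003,-0.005],"turn":[0,0.3,0],"fingers":255},{"offset":[0.3,-0.005,-0.005],"turn":[0,0.4,0],"fingers":255},{"offset":[0.4,-0.007,-0.005],"turn":[0,0.4,0],"fingers":255},{"offset":[0.5,-0.008,-0.005],"turn":[0,0.4,0],"fingers":255},{"offset":[0.6,-0.01,-0.005],"turn":[0,0.4,0],"fingers":255},{"offset":[0.68,-0.012,-0.005],"turn":[0,0.4,0],"fingers":255},{"offset":[0.73,-0.013,-0.005],"turn":[0,0.4,0],"fingers":255},{"offset":[0.73,-0.013,-0.005],"turn":[0,0.4,0],"fingers":255},{"offset":[0.73,-0.013,-0.005],"turn":[0,0.4,0],"fingers":255}]'
```

```text
clock: 12.95
eef_pos: [0.5781, -0.0309, 0.0793]
tool_rot: [[0.015, 1.0, 0.001], [1.0, -0.015, -0.001], [-0.001, 0.001, -1.0]]
contact_force: [5.1, -0.9, 0.1]
width: 0.0141
```

```bash
python3 -m creep '[{"offset":[0.02,0,0],"turn":[0,0,0],"fingers":255},{"offset":[0.03,0,0],"turn":[0,0,0],"fingers":255},{"offset":[0.03,0,0],"turn":[0,0,0],"fingers":255},{"offset":[0.03,0,0],"turn":[0,0,0],"fingers":160},{"offset":[0.03,0,0],"turn":[0,0,0],"fingers":160},{"offset":[0.03,0,0],"turn":[0,0,0],"fingers":160},{"offset":[0.03,0,0],"turn":[0,0,0],"fingers":160},{"offset":[0.03,0,0],"turn":[0,0,0],"fingers":160}]'
```

```text
clock: 13.95
eef_pos: [0.5799, -0.0308, 0.0792]
tool_rot: [[0.015, 1.0, 0.001], [1.0, -0.015, -0.001], [-0.001, 0.001, -1.0]]
contact_force: [0.0, -0.5, 0.3]
width: 0.0351
```

Free on both sides (opening 35 mm, no force). Lift clear and look.

```bash
python3 -m creep '[{"offset":[0,0,0.2],"turn":[0,0,0],"fingers":160},{"offset":[0,0,0.6],"turn":[0,0,0],"fingers":160},{"offset":[0,0,1.2],"turn":[0,0,0],"fingers":120},{"offset":[0,-0.5,2],"turn":[0,0,0],"fingers":60},{"offset":[0,-0.8,2.4],"turn":[0,0,0],"fingers":0},{"offset":[0,-0.8,2.4],"turn":[0,0,0],"fingers":0},{"offset":[0,-0.8,2.4],"turn":[0,0,0],"fingers":0},{"offset":[0,-0.8,2.4],"turn":[0,0,0],"fingers":0}]'
python3 - <<'E'
from h import *
s=env.state();im=viewer.read_camera('wrist');cv2.imwrite('pics/w9.png',im);np.save('w9.npy',np.c_[s['tool_rot'],s['eef_pos']])
cv2.imwrite('pics/w9c.png',cv2.resize(im[0:220,150:350],None,fx=3,fy=2.7,interpolation=cv2.INTER_CUBIC))
im=viewer.read_camera('side');cv2.imwrite('pics/s9.png',im);cv2.imwrite('pics/s9c.png',cv2.resize(im[140:260,200:350],None,fx=5,fy=5,interpolation=cv2.INTER_CUBIC))
E
```

```text
clock: 14.95
eef_pos: [0.5795, -0.0779, 0.2223]
tool_rot: [[0.014, 1.0, -0.0], [1.0, -0.014, -0.001], [-0.001, -0.0, -1.0]]
contact_force: [-0.5, -0.2, 0.3]
width: 0.0914
```

View pics/w9c.png

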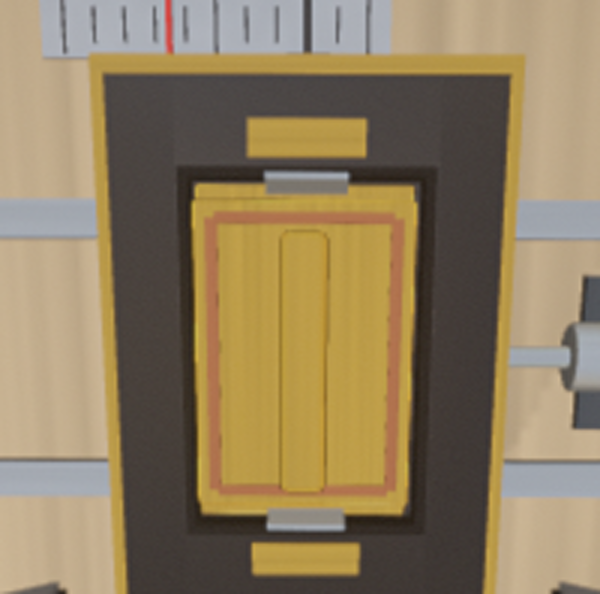

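View pics/s9.png

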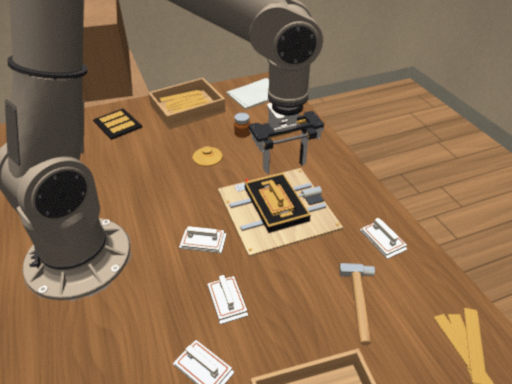

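View pics/s9c.png

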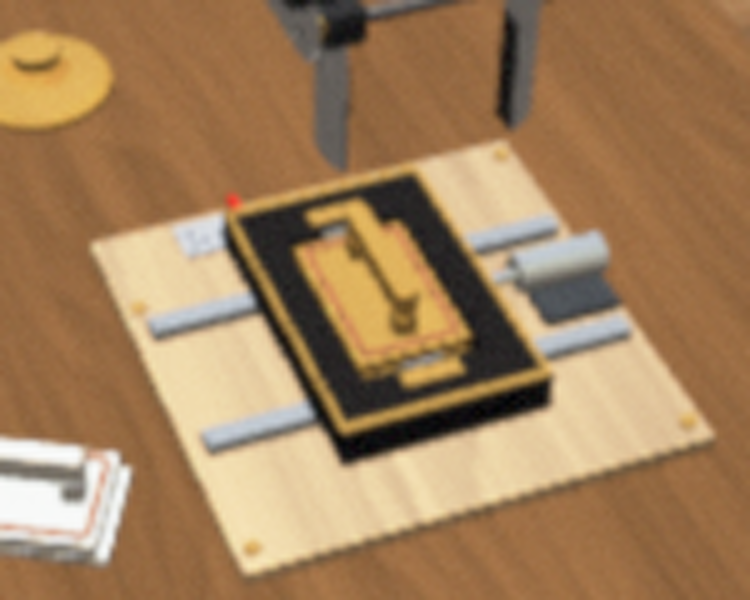

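Both catches lie over the flange ends (w9c (306,182) and (306,519)), the plate is central within about 1 mm, the pointer is back 45 mm from the red line (home), and the bystanders are unmoved. Handing in.

```bash
python3 - <<'E'
from h import *
print(env.finish_job()); s=env.state(); print(s['clock'],s['contact_force'])
E
```

```text
the job is handed in; nothing more can be done
None
the job is handed in; nothing more can be done
```

I pressed the brass plate home into the recess, pulled the drawer front to the red marker, let it slide back and let go. The job was handed in just after 15 s on the clock (limit 48 s). The hand-in gives no verdict, so these are my own checks:

- **Seating:** The plate bottomed at 0.079 m TCP height, against 0.0806 m expected when flush. I pressed to 45 N, well over the 8–15 N the catches need. The last picture shows both catches over the flange ends and the plate within about 1 mm of central. I judged flushness from that height and the pictures, and did not measure it any other way.
- **Pull:** I stopped at the red line, about 45 mm from home by the scale, and held for a little over 1 s. The pointer stood about 1.3 mm short of the line, and my 1 mm nudge to close that gap had almost no effect. That is still within the 4 mm allowed.
- **Upward load:** At the end of the pull the arm was lifting on the plate with up to 17 N. I eased this during the hold, and the catches kept the plate down.
- **Return:** The pointer was back at its home line. The gripper was open and clear with no contact force, and the rosette, jar and hammer looked unmoved.

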